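# Put away cups and bottles, then stack the tote

## Task

Clear the sampler bench: stand both low specimen cups on the floor of the grey tote without a spine, and one tall reagent bottle in each bay of the low white tray. Once both cups are in, set the grey tote with the spine on top of the cups' tote, turned end for end so that the two white-carded lips point opposite ways and its feet stand level on the rim instead of dropping in. Keep the cups and bottles upright all the while, and leave the rack of tubes where it is.

Things in the scene. Friction and masses are not known exactly. Their poses are not given: they have to be found in the camera images.
- spine_tote: Loose empty grey tote (0.2-0.4 kg), same shape as base_tote plus a fixed upright spine through its middle: 10 mm thick (y), 148 long (x), top 72 mm above the bottom, 45-55 mm free each side. Carry it by pinching the spine at x = 0 across y. Starts with its lip within 30 deg of the way base_tote's lip points, so it needs about half a turn. Origin: centre of underside, z up.
- spine_lip (a point): Middle of spine_tote's lip, 98 mm along its +x, 60 mm above its bottom. Both totes have two feet on each long outer side, at x = +50 and -25 mm, undersides 10 mm above the bottom, reaching y = +-66 mm, and a 20 mm wide, 25 mm deep rim notch above each. Lips at the same end: feet drop into the notches, onto the cups.
- base_tote: Fixed open grey tote, 176 (x) by 140 (y) mm over the rim, 60 high, floor 4 thick; tapers inside from 162x116 at the mouth to 142x96. A white-carded lip juts 20 mm from the rim at the +x end only. With lips opposite, spine_tote's feet stand on this rim: its bottom is 50 mm above this one's, 10 mm down in the mouth, 4 mm play all round. Origin: centre of underside, z up.
- bay_tray: Low white tray fixed to the bench, 150 mm (x) by 110 mm (y), 20 mm high, walls 4 mm, floor 4 mm thick; one 4 mm wall across x = 0 makes two bays, each 69 by 102 mm inside, centred at x = +37 and -37 mm. Origin: centre of the underside, z up.
- cup_a: Low specimen cup, loose, upright: clear body with paper label, 40 mm across and 28 mm high, under a flat white cap 44 mm across and 12 mm thick; 40 mm high in all, 35 to 70 g. Origin: centre of the underside, z up.
- cup_b: Low specimen cup, loose, upright: clear body with paper label, 40 mm across and 28 mm high, under a flat white cap 44 mm across and 12 mm thick; 40 mm high in all, 35 to 70 g. Origin: centre of the underside, z up.
- bottle_a: Tall white reagent bottle, loose, upright: round body 42 mm across up to 66 mm, then a shoulder and a cap 24 mm across; 94 mm high in all, 80 to 150 g. Origin: centre of the underside, z up.
- bottle_b: Tall white reagent bottle, loose, upright: round body 42 mm across up to 66 mm, then a shoulder and a cap 24 mm across; 94 mm high in all, 80 to 150 g. Origin: centre of the underside, z up.
- tube_rack: Bystander, to be left where it stands: white rack 45 mm (x) by 120 mm (y) with five capped tubes, 76 mm high, behind the work area. Origin: centre of the underside.

How it is judged:
By the outcome, as a careful person would: the job done as asked, in the order asked, and still so for the second after the job is handed in, with the robot touching nothing.
It also fails if it takes over 120 s, if anything falls off the work surface, if the arm or the gripper's body presses on something with over 40 N, if the wrist force passes 120 N, or if a joint passes its speed limit or range.

## Robot

A 6-joint arm with a two-finger parallel gripper is mounted at the origin on the work surface. World frame = base frame: x ahead of the robot, y to its left, z up, the work surface at z = 0. Lengths are in m, angles in rad, forces in N, time in s.
With the tool pointing down it reaches from about 0.225 to 0.875 m from the base axis. Payload 3.4 kg.
Tool frame: the origin (TCP) lies between the finger pads; the fingertips stand 22 mm ahead of it and the grasp point (between the pads) lies 3 mm ahead of it (nose_length is the distance from the TCP to the fingertips, in m); z points along the fingers, x is the direction in which the jaws open and shut, and the axes are right-handed (so a half turn about z gives the same grasp; the last joint's range is limited). The gripper opens to 85 mm and grips with 20 to 120 N. Pads are 22 mm wide; open, the fingers measure 114 mm over their backs; the gripper's body (76 mm by 85 mm) begins 54 mm behind the grasp point. The pads swing forward as they close: fully open they stand 13 mm farther back than shut.
Start: joints at [1.004, 0.276, 1.505, -0, 1.361, -0.121], TCP at [0.248, 0.519, 0.253] pointing down, gripper open.
Joint ranges: [-2.89, 2.89], [-0.75, 2.08], [0.22, 2.7], [-1.18, 4.32], [0.11, 2.71], [-2.7, 2.7]. Speed limits (rad/s): [2.57, 2.57, 3.14, 3.14, 3.14, 3.14].

## Interface

Orientations are given as a unit quaternion [x, y, z, w].
In Python, from rig import * gives the robot as it stands.
- The arm moves only by the shell command python3 -m handwheel 'ROWS' [OPENING] [FORCE]. ROWS is JSON, a list of rows, each an object with "offset": the shift along the tool's x, y, z in m, a list of three; "rotation": the turn, a rotation vector about the tool's x, y, z in rad, a list of three. In form: [{"offset": [dx, dy, dz], "rotation": [wx, wy, wz]}, ...]. A call has 1 to 20 rows; each row shifts and turns the commanded pose from where the row before left it, along the tool's axes as they then stand; what a row does not reach is not made up. A row lasts 1/10 s, in which the tool goes at most 50 mm and 8.59 degrees, less where a joint would pass 70% of its speed; a pose out of reach is approached as far as the arm can. A call is refused whole if a number of a shift passes 0.05 or a number of a turn 0.15, either way. A call with a gripper value outside its range is refused whole. OPENING is the finger opening in m, from 0 to 0.0854, set as the call begins (- or left out, the last holds). The fingers move at their own pace and stop on an object; FORCE is the grip in N (left out, the last holds). Time passes only in rows, so rows that do not move let the fingers close. It gives the time, the measured TCP pose, the force and the opening at its end, in the units of the state.
- sense(): the state, without advancing time (a new reading comes with each control period).
- read_camera(name): name is "scene" or "top"; returns a dict with "image" (480x640x3 uint8, blue, green, red), "range_z" (480x640 float32, m along the optical axis (not along the pixel's ray), 0 where there is no reading), "fx", "fy", "cx", "cy" (pixels), "view" (4x4, takes a point from world to camera coordinates). Camera axes: x right, y up, looking along -z (the intrinsics and any distortion apply to the point x, -y, -z); pixel columns grow to the right and rows downward; lengths in m; the calibration is good to about 2 mm. A picture is of the moment at which its call begins.
- hand_in(): hands the job in, once; it reports no verdict.
The state is a dict: "time": time; "joint_pos": joint angles; "dq": joint speeds; "joint_torque": joint torques, N m; "position": TCP position; "orientation": TCP orientation; "force": force on the tool from outside, world axes, zero at the start; "ft_torque": the same for the moment, N m; "grip_width": finger opening in m.
Only numpy, scipy, OpenCV 4.12 (cv2) and the standard library are available. Lean on these libraries where they do the work, as an engineer would, in place of code of your own. Each camera call takes 0.05 s, during which the arm holds its last target. There are 200 camera calls.

## Working session

There is one attempt and no reset: what is moved stays moved. The work goes in short steps, Python scripts to look and compute and a shell command to move; the robot and the scene stay as the last step left them, time stands still between calls to the robot, and variables do not carry over. Pictures are saved under pics/ and viewed, about 12 in all and at most 16, crops included, and the job is handed in when it is done.

```bash
mkdir -p pics; ls; python3 - <<'E'
from rig import *
import cv2,numpy as np
s=sense();print({k:np.round(v,3) for k,v in s.items()})
for n in("top","scene"):
    c=read_camera(n);cv2.imwrite(f"pics/{n}0.png",c["image"]);np.savez(f"pics/{n}0.npz",**c)
    print(n,[c[k] for k in("fx","fy","cx","cy")],np.round(c["view"],4).tolist(), list(c.keys()))
E
```

```text
pics
{'time': np.float64(0.0), 'joint_pos': array([ 1.004,  0.277,  1.506, -0.   ,  1.361, -0.121]), 'dq': array([ 0.001,  0.   , -0.   , -0.001,  0.002,  0.   ]), 'joint_torque': array([ 1.0000e-03, -4.1676e+01, -2.4581e+01, -0.0000e+00,  1.1000e-02,
       -0.0000e+00]), 'position': array([0.248, 0.518, 0.252]), 'orientation': array([ 0.846,  0.533, -0.001,  0.   ]), 'force': array([0.386, 0.187, 1.034]), 'ft_torque': array([0.038, 0.026, 0.042]), 'grip_width': np.float64(0.085)}
top [512.5727899191229, 512.5727899191229, 327.4274770732688, 240.00195133107258] [[-0.0127, -0.9996, 0.0265, 0.0007], [0.9836, -0.0077, 0.1802, -0.5916], [-0.18, 0.0283, 0.9833, -0.9841], [0.0, 0.0, 0.0, 1.0]] ['image', 'range_z', 'fx', 'fy', 'cx', 'cy', 'view']
scene [442.16849859565457, 442.16849859565457, 320.3549089079392, 235.19566700363703] [[0.1669, 0.9858, -0.0189, -0.0935], [-0.6122, 0.1186, 0.7818, 0.3117], [0.7729, -0.1189, 0.6233, -1.3216], [0.0, 0.0, 0.0, 1.0]] ['image', 'range_z', 'fx', 'fy', 'cx', 'cy', 'view']
```

View pics/top0.png

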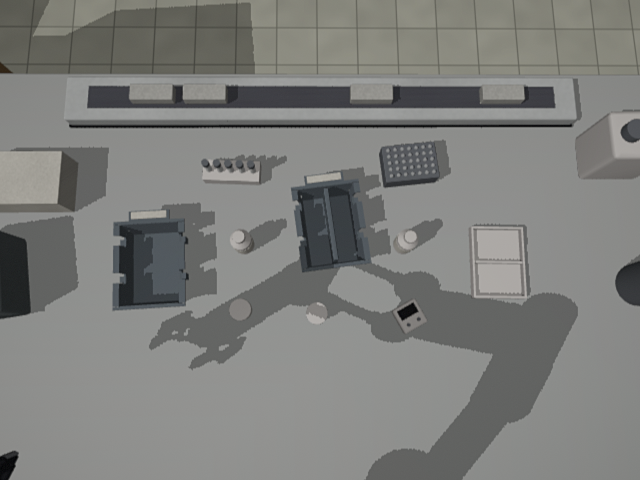

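View pics/scene0.png

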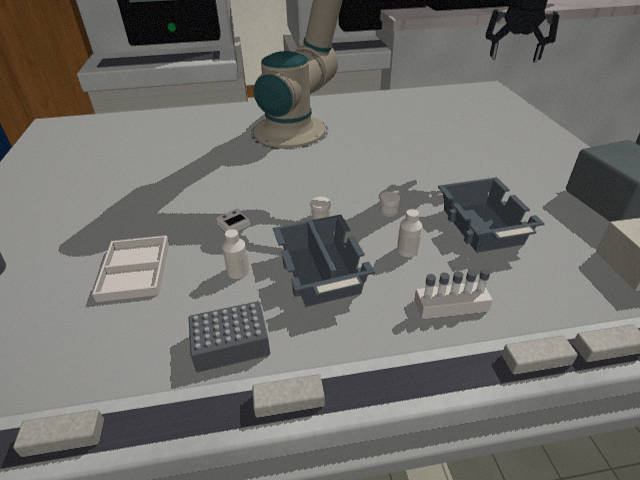

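The top view shows the base tote at (150,263) and the spine tote at (330,228), both with lips up in the image. Cups are at (240,310) and (317,313), bottles at (240,240) and (405,240), the tray at (498,261) and the tube rack at (231,170). The scene view agrees, and the gadget and the dark rack are bystanders.

```bash
cat > h.py <<'E'
import numpy as np,cv2
def cast(c,uv,z):
    "pixels -> world points on plane z"
    uv=np.atleast_2d(np.asarray(uv,float));V=c["view"];R=V[:3,:3];o=-R.T@V[:3,3]
    d=np.c_[(uv[:,0]-c["cx"])/c["fx"],-(uv[:,1]-c["cy"])/c["fy"],-np.ones(len(uv))]@R
    return o+d*((z-o[2])/d[:,2])[:,None]
def cloud(c):
    V=c["view"];R=V[:3,:3];o=-R.T@V[:3,3];v,u=np.mgrid[:480,:640];r=c["range_z"]
    d=np.stack([(u-c["cx"])/c["fx"],-(v-c["cy"])/c["fy"],-np.ones(u.shape)],-1)@R
    return o+d*r[...,None]
E
python3 - <<'E'
from h import *
for n in("top","scene"):
    c=dict(np.load(f"pics/{n}0.npz"));P=cloud(c);x,y,z=P[...,0],P[...,1],P[...,2]
    roi=(x>.2)&(x<.8)&(y>-.5)&(y<.5)&(c["range_z"]>0)
    print(n,"table z",np.percentile(z[roi],[10,30,50]))
    m=(roi&(z>.012)&(z<.13)).astype(np.uint8)
    k,l,st,_=cv2.connectedComponentsWithStats(m)
    for i in range(1,k):
        if st[i,4]<60: continue
        q=P[l==i];zt=np.percentile(q[:,2],95)
        t=(l==i)&(z>zt-.006);vv,uu=np.nonzero(t)
        (cx,cy),r=cv2.minEnclosingCircle(np.c_[x[t],y[t]].astype(np.float32))
        rc=cv2.minAreaRect(np.c_[x[t],y[t]].astype(np.float32))
        print(st[i].tolist(),"ztop %.3f"%zt,"topmean",P[t].mean(0).round(4),"circ %.4f %.4f r%.4f"%(cx,cy,r),"rect",np.round(rc[0],4),np.round(rc[1],4),round(rc[2],1))
E
```

```text
top table z [-0.00045527  0.00116211  0.00235778]
[379, 143, 61, 45, 2231] ztop 0.052 topmean [ 0.7579 -0.1811  0.0484] circ 0.7577 -0.1811 r0.0659 rect [ 0.7586 -0.1812] [0.0795 0.1147] 4.9
[201, 159, 60, 26, 1343] ztop 0.079 topmean [0.7461 0.1953 0.0775] circ 0.7484 0.1961 r0.0539 rect [0.7466 0.1962] [0.1074 0.0156] 88.2
[291, 172, 81, 101, 3380] ztop 0.074 topmean [ 0.6198 -0.0112  0.0736] circ 0.6205 -0.0112 r0.0733 rect [ 0.6205 -0.0113] [0.1464 0.0102] 7.3
[112, 210, 77, 101, 3398] ztop 0.064 topmean [0.5654 0.3505 0.062 ] circ 0.5477 0.3482 r0.1131 rect [0.5557 0.3494] [0.1966 0.1418] 2.7
[470, 227, 57, 72, 849] ztop 0.024 topmean [ 0.5475 -0.3633  0.0215] circ 0.5476 -0.3627 r0.0919 rect [ 0.5481 -0.3631] [0.1115 0.1508] 88.5
[230, 230, 24, 24, 445] ztop 0.097 topmean [0.5914 0.1686 0.0956] circ 0.5915 0.1687 r0.0120 rect [0.5912 0.1689] [0.0229 0.0218] 44.8
[393, 230, 26, 24, 449] ztop 0.097 topmean [ 0.5889 -0.1655  0.0957] circ 0.5892 -0.1661 r0.0122 rect [ 0.5888 -0.1657] [0.022  0.0229] 44.0
[229, 299, 23, 22, 399] ztop 0.045 topmean [0.4542 0.1706 0.042 ] circ 0.4543 
[... 789 characters left out ...]
] 7.4
[216, 209, 34, 66, 1310] ztop 0.093 topmean [ 0.5936 -0.1643  0.0925] circ 0.5918 -0.1643 r0.0129 rect [ 0.5922 -0.1643] [0.0224 0.0233] 82.1
[398, 210, 24, 44, 811] ztop 0.093 topmean [0.5956 0.1691 0.0924] circ 0.5939 0.1705 r0.0127 rect [0.5939 0.1694] [0.022  0.0242] 70.8
[92, 236, 76, 62, 1083] ztop 0.020 topmean [ 0.5577 -0.364   0.018 ] circ 0.5496 -0.3613 r0.0930 rect [ 0.5492 -0.3615] [0.1113 0.1543] 88.6
[415, 269, 78, 46, 2503] ztop 0.076 topmean [0.7492 0.1962 0.0745] circ 0.7485 0.1972 r0.0534 rect [0.7481 0.1972] [0.1064 0.0167] 87.4
[189, 302, 81, 57, 3342] ztop 0.049 topmean [ 0.763  -0.1799  0.0453] circ 0.7611 -0.1798 r0.0678 rect [ 0.7608 -0.1803] [0.0799 0.1138] 5.9
```

```bash
python3 -m handwheel '[{"offset":[0,0,0],"rotation":[0,0,-0.149]},{"offset":[0,0,0],"rotation":[0,0,-0.149]},{"offset":[0,0,0],"rotation":[0,0,-0.149]},{"offset":[0,0,0],"rotation":[0,0,0]}]' 0.07 30
cat >> h.py <<'E'
def go(x,y,z):
    "print tool-frame shift from the measured pose to the world target"
    from rig import sense; from scipy.spatial.transform import Rotation as R
    s=sense();M=R.from_quat(s["orientation"]).as_matrix()
    print("t",round(float(s["time"]),2),"pos",np.round(s["position"],4),"phi",np.degrees(np.arctan2(M[1,0],M[0,0])).round(2),"zax",M[:,2].round(3),"shift",(M.T@(np.array([x,y,z])-s["position"])).round(4),"w",round(float(s["grip_width"]),4),"F",np.round(s["force"],1))
E
python3 -c "
from h import *
go(.4555,.171,.15)"
```

```text
time: 0.5
position: [0.2478, 0.5186, 0.2528]
orientation: [0.707, 0.707, -0.0, 0.0]
force: [-0.0, 0.2, -0.4]
grip_width: 0.0701
t 0.5 pos [0.2478 0.5186 0.2528] phi 90.05 zax [-0.001 -0.001 -1.   ] shift [-0.3477  0.2074  0.103 ] w 0.0701 F [-0.   0.2 -0.4]
```

```bash
python3 -m handwheel '[{"offset":[-0.0178,0.0104,0.003],"rotation":[0,0,0]},{"offset":[-0.035,0.021,0.010],"rotation":[0,0,0]},{"offset":[-0.035,0.021,0.010],"rotation":[0,0,0]},{"offset":[-0.035,0.021,0.010],"rotation":[0,0,0]},{"offset":[-0.035,0.021,0.010],"rotation":[0,0,0]},{"offset":[-0.035,0.021,0.010],"rotation":[0,0,0]},{"offset":[-0.035,0.021,0.010],"rotation":[0,0,0]},{"offset":[-0.035,0.021,0.010],"rotation":[0,0,0]},{"offset":[-0.035,0.021,0.010],"rotation":[0,0,0]},{"offset":[-0.035,0.021,0.010],"rotation":[0,0,0]},{"offset":[-0.015,0.008,0.010],"rotation":[0,0,0]},{"offset":[0,0,0],"rotation":[0,0,0]},{"offset":[0,0,0],"rotation":[0,0,0]}]' 
python3 -c "
from h import *
go(.4555,.171,.035)"
```

```text
time: 1.8
position: [0.4555, 0.1713, 0.1501]
orientation: [0.708, 0.706, -0.0, -0.001]
force: [-0.1, -0.5, -0.4]
grip_width: 0.0702
t 1.8 pos [0.4555 0.1713 0.1501] phi 89.89 zax [-0.001  0.    -1.   ] shift [-0.0003  0.0002  0.1151] w 0.0702 F [-0.1 -0.5 -0.4]
```

```bash
python3 -m handwheel '[{"offset":[0,0,0.02],"rotation":[0,0,0]},{"offset":[0,0,0.03],"rotation":[0,0,0]},{"offset":[0,0,0.03],"rotation":[0,0,0]},{"offset":[0,0,0.02],"rotation":[0,0,0]},{"offset":[0,0,0.015],"rotation":[0,0,0]},{"offset":[0,0,0],"rotation":[0,0,0]},{"offset":[0,0,0],"rotation":[0,0,0]}]' && python3 -m handwheel '[{"offset":[0,0,0],"rotation":[0,0,0]},{"offset":[0,0,0],"rotation":[0,0,0]},{"offset":[0,0,0],"rotation":[0,0,0]},{"offset":[0,0,0],"rotation":[0,0,0]},{"offset":[0,0,0],"rotation":[0,0,0]},{"offset":[0,0,0],"rotation":[0,0,0]}]' 0.03 30
```

```text
time: 2.5
position: [0.4557, 0.1723, 0.0358]
orientation: [0.706, 0.708, 0.0, 0.0]
force: [-0.3, 0.5, 0.7]
grip_width: 0.0701
time: 3.1
position: [0.4565, 0.1718, 0.0366]
orientation: [0.707, 0.707, 0.001, 0.0]
force: [-1.3, 1.3, 6.3]
grip_width: 0.0433
```

```bash
python3 -m handwheel '[{"offset":[0,0,-0.01],"rotation":[0,0,0]},{"offset":[0,0,-0.025],"rotation":[0,0,0]},{"offset":[0,0,-0.03],"rotation":[0,0,0]},{"offset":[0,0,-0.03],"rotation":[0,0,0]},{"offset":[0.01,0.003,-0.02],"rotation":[0,0,0]},{"offset":[0.025,0.008,0],"rotation":[0,0,0]},{"offset":[0.035,0.011,0],"rotation":[0,0,0]},{"offset":[0.035,0.011,0],"rotation":[0,0,0]},{"offset":[0.035,0.011,0],"rotation":[0,0,0]},{"offset":[0.025,0.008,0],"rotation":[0,0,0]},{"offset":[0.011,0.002,0],"rotation":[0,0,0]},{"offset":[0,0,0],"rotation":[0,0,0]},{"offset":[0,0,0],"rotation":[0,0,0]}]'
python3 -c "
from h import *
go(.5107,.348,.042)
from rig import read_camera
c=read_camera('scene');cv2.imwrite('pics/s1.png',cv2.resize(c['image'][100:300,300:600],None,fx=2,fy=2))"
```

```text
time: 4.4
position: [0.5088, 0.3462, 0.1502]
orientation: [0.707, 0.708, -0.001, 0.0]
force: [-0.7, -0.4, -0.9]
grip_width: 0.0428
t 4.4 pos [0.5088 0.3462 0.1502] phi 90.07 zax [-0.001 -0.001 -1.   ] shift [0.002  0.002  0.1082] w 0.0428 F [-0.7 -0.4 -0.9]
```

View pics/s1.png

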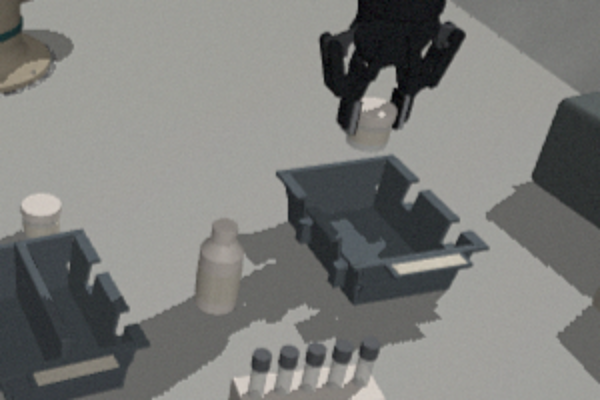

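The crop shows the cup held upright at (368,123), clear of the tote. Lowering it in and releasing.

```bash
python3 -m handwheel '[{"offset":[0.002,0.002,0.015],"rotation":[0,0,0]},{"offset":[0,0,0.03],"rotation":[0,0,0]},{"offset":[0,0,0.03],"rotation":[0,0,0]},{"offset":[0,0,0.018],"rotation":[0,0,0]},{"offset":[0,0,0.01],"rotation":[0,0,0]},{"offset":[0,0,0.005],"rotation":[0,0,0]},{"offset":[0,0,0],"rotation":[0,0,0]},{"offset":[0,0,0],"rotation":[0,0,0]}]' && python3 -m handwheel '[{"offset":[0,0,0],"rotation":[0,0,0]},{"offset":[0,0,0],"rotation":[0,0,0]},{"offset":[0,0,0],"rotation":[0,0,0]},{"offset":[0,0,-0.008],"rotation":[0,0,0]},{"offset":[0,0,-0.02],"rotation":[0,0,0]},{"offset":[0,0,-0.03],"rotation":[0,0,0]},{"offset":[0,0,-0.03],"rotation":[0,0,0]},{"offset":[0,0,-0.02],"rotation":[0,0,0]},{"offset":[0,0,0],"rotation":[0,0,0]}]' 0.057
python3 -c "
from h import *
go(.445,.018,.15)"
```

```text
time: 5.25
position: [0.5123, 0.3496, 0.0432]
orientation: [0.707, 0.707, 0.001, 0.0]
force: [0.6, -0.0, 0.4]
grip_width: 0.0429
time: 6.15
position: [0.5135, 0.3505, 0.1545]
orientation: [0.707, 0.708, 0.004, 0.001]
force: [0.7, -0.6, 0.2]
grip_width: 0.057
t 6.15 pos [0.5135 0.3505 0.1545] phi 90.08 zax [ 0.007  0.004 -1.   ] shift [-0.3324 -0.069   0.0027] w 0.057 F [ 0.7 -0.6  0.2]
```

```bash
python3 -m handwheel '[{"offset":[-0.016,-0.003,0],"rotation":[0,0,0]},{"offset":[-0.03,-0.006,0],"rotation":[0,0,0]},{"offset":[-0.04,-0.008,0],"rotation":[0,0,0]},{"offset":[-0.04,-0.008,0],"rotation":[0,0,0]},{"offset":[-0.04,-0.008,0],"rotation":[0,0,0]},{"offset":[-0.04,-0.008,0],"rotation":[0,0,0]},{"offset":[-0.04,-0.009,0],"rotation":[0,0,0]},{"offset":[-0.04,-0.009,0],"rotation":[0,0,0]},{"offset":[-0.03,-0.006,0],"rotation":[0,0,0]},{"offset":[-0.016,-0.004,0],"rotation":[0,0,0]},{"offset":[0,0,0],"rotation":[0,0,0]},{"offset":[0,0,0],"rotation":[0,0,0]},{"offset":[0,0,0],"rotation":[0,0,0]}]' 0.07
python3 -c "
from h import *
go(.445,.018,.035)"
```

```text
time: 7.45
position: [0.4425, 0.0178, 0.1497]
orientation: [0.707, 0.708, -0.0, -0.001]
force: [0.0, -0.3, 0.4]
grip_width: 0.07
t 7.45 pos [0.4425 0.0178 0.1497] phi 90.09 zax [-0.001  0.001 -1.   ] shift [1.000e-04 2.700e-03 1.147e-01] w 0.07 F [ 0.  -0.3  0.4]
```

```bash
python3 -m handwheel '[{"offset":[0,0.0027,0.02],"rotation":[0,0,0]},{"offset":[0,0,0.03],"rotation":[0,0,0]},{"offset":[0,0,0.03],"rotation":[0,0,0]},{"offset":[0,0,0.02],"rotation":[0,0,0]},{"offset":[0,0,0.0145],"rotation":[0,0,0]},{"offset":[0,0,0],"rotation":[0,0,0]},{"offset":[0,0,0],"rotation":[0,0,0]}]' && python3 -m handwheel '[{"offset":[0,0,0],"rotation":[0,0,0]},{"offset":[0,0,0],"rotation":[0,0,0]},{"offset":[0,0,0],"rotation":[0,0,0]},{"offset":[0,0,0],"rotation":[0,0,0]},{"offset":[0,0,0],"rotation":[0,0,0]},{"offset":[0,0,0],"rotation":[0,0,0]}]' 0.03 30 && python3 -m handwheel '[{"offset":[0,0,-0.01],"rotation":[0,0,0]},{"offset":[0,0,-0.025],"rotation":[0,0,0]},{"offset":[0,0,-0.03],"rotation":[0,0,0]},{"offset":[0,0,-0.03],"rotation":[0,0,0]},{"offset":[0,0,-0.02],"rotation":[0,0,0]},{"offset":[0,0,0],"rotation":[0,0,0]},{"offset":[0,0,0],"rotation":[0,0,0]}]'
python3 -c "
from h import *
go(.5807,.3514,.15)"
```

```text
time: 8.15
position: [0.4457, 0.018, 0.0357]
orientation: [0.706, 0.708, -0.0, -0.0]
force: [-0.1, 0.4, 0.1]
grip_width: 0.0698
time: 8.75
position: [0.4464, 0.0174, 0.0368]
orientation: [0.707, 0.707, 0.001, 0.001]
force: [-0.7, 2.6, 6.3]
grip_width: 0.0428
time: 9.45
position: [0.4454, 0.0172, 0.1511]
orientation: [0.707, 0.708, 0.0, 0.0]
force: [-0.3, 1.3, -0.8]
grip_width: 0.0433
t 9.45 pos [0.4454 0.0172 0.1511] phi 90.07 zax [ 0.001 -0.    -1.   ] shift [0.334  0.1357 0.0011] w 0.0433 F [-0.3  1.3 -0.8]
```

```bash
python3 -m handwheel '[{"offset":[0.014,0.006,0],"rotation":[0,0,0]},{"offset":[0.03,0.012,0],"rotation":[0,0,0]},{"offset":[0.04,0.0165,0],"rotation":[0,0,0]},{"offset":[0.04,0.0165,0],"rotation":[0,0,0]},{"offset":[0.04,0.0165,0],"rotation":[0,0,0]},{"offset":[0.04,0.0165,0],"rotation":[0,0,0]},{"offset":[0.04,0.0165,0],"rotation":[0,0,0]},{"offset":[0.04,0.0165,0],"rotation":[0,0,0]},{"offset":[0.03,0.012,0],"rotation":[0,0,0]},{"offset":[0.02,0.0067,0],"rotation":[0,0,0]},{"offset":[0,0,0],"rotation":[0,0,0]},{"offset":[0,0,0],"rotation":[0,0,0]},{"offset":[0,0,0],"rotation":[0,0,0]}]'
python3 -c "
from h import *
go(.5807,.3514,.042)"
```

```text
time: 10.75
position: [0.58, 0.3501, 0.1496]
orientation: [0.707, 0.707, -0.002, -0.0]
force: [-0.7, 0.1, -0.8]
grip_width: 0.0426
t 10.75 pos [0.58   0.3501 0.1496] phi 90.04 zax [-0.003 -0.002 -1.   ] shift [0.0015 0.001  0.1076] w 0.0426 F [-0.7  0.1 -0.8]
```

Lower and release, then head for bottle_a.

```bash
python3 -m handwheel '[{"offset":[0.001,0.001,0.015],"rotation":[0,0,0]},{"offset":[0,0,0.03],"rotation":[0,0,0]},{"offset":[0,0,0.03],"rotation":[0,0,0]},{"offset":[0,0,0.018],"rotation":[0,0,0]},{"offset":[0,0,0.01],"rotation":[0,0,0]},{"offset":[0,0,0.005],"rotation":[0,0,0]},{"offset":[0,0,0],"rotation":[0,0,0]},{"offset":[0,0,0],"rotation":[0,0,0]}]' && python3 -m handwheel '[{"offset":[0,0,0],"rotation":[0,0,0]},{"offset":[0,0,0],"rotation":[0,0,0]},{"offset":[0,0,0],"rotation":[0,0,0]},{"offset":[0,0,-0.008],"rotation":[0,0,0]},{"offset":[0,0,-0.02],"rotation":[0,0,0]},{"offset":[0,0,-0.03],"rotation":[0,0,0]},{"offset":[0,0,-0.03],"rotation":[0,0,0]},{"offset":[0,0,-0.02],"rotation":[0,0,0]},{"offset":[0,0,0],"rotation":[0,0,0]},{"offset":[0,0,0],"rotation":[0,0,0]}]' 0.057
python3 -c "
from h import *
go(.5925,.169,.15)"
```

```text
time: 11.55
position: [0.5827, 0.3526, 0.0438]
orientation: [0.707, 0.707, 0.001, 0.0]
force: [0.8, 0.4, -0.6]
grip_width: 0.0429
time: 12.55
position: [0.5819, 0.3525, 0.1513]
orientation: [0.707, 0.708, 0.0, 0.0]
force: [0.7, 0.0, -0.2]
grip_width: 0.0573
t 12.55 pos [0.5819 0.3525 0.1513] phi 90.07 zax [ 0.001  0.    -1.   ] shift [-0.1835  0.0104  0.0012] w 0.0573 F [ 0.7  0.  -0.2]
```

```bash
python3 -m handwheel '[{"offset":[-0.0135,0.001,0],"rotation":[0,0,0]},{"offset":[-0.03,0.002,0],"rotation":[0,0,0]},{"offset":[-0.04,0.002,0],"rotation":[0,0,0]},{"offset":[-0.04,0.002,0],"rotation":[0,0,0]},{"offset":[-0.035,0.002,0],"rotation":[0,0,0]},{"offset":[-0.025,0.001,0],"rotation":[0,0,0]},{"offset":[0,0,0],"rotation":[0,0,0]},{"offset":[0,0,0],"rotation":[0,0,0]},{"offset":[0,0,0],"rotation":[0,0,0]}]' 0.07
python3 - <<'E'
from h import *
from rig import read_camera
go(.5925,.169,.052)
c=read_camera('top');np.savez("pics/top1.npz",**c);cv2.imwrite('pics/t1.png',c['image'])
E
```

```text
time: 13.45
position: [0.5917, 0.1693, 0.1501]
orientation: [0.707, 0.708, -0.0, -0.001]
force: [0.2, 0.1, -0.2]
grip_width: 0.07
t 13.45 pos [0.5917 0.1693 0.1501] phi 90.08 zax [-0.001  0.    -1.   ] shift [-0.0004  0.0009  0.0981] w 0.07 F [ 0.2  0.1 -0.2]
```

View pics/t1.png

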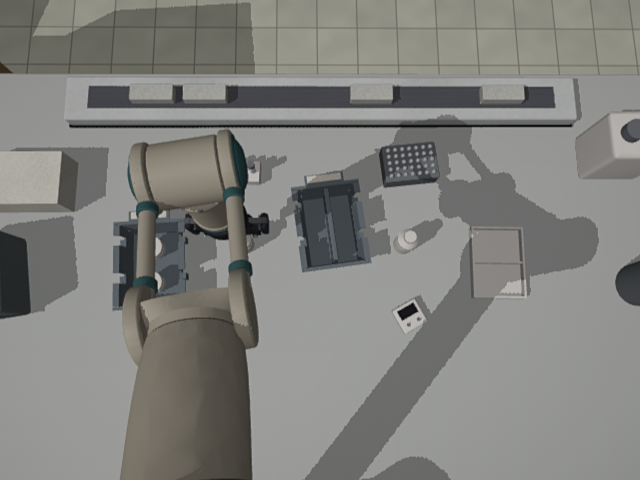

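The view shows the arm over bottle_a. Both white caps lie inside the base tote at (158,247) and (157,282), and everything else is unmoved. Grasping the bottle.

```bash
python3 -m handwheel '[{"offset":[0,0.001,0.015],"rotation":[0,0,0]},{"offset":[0,0,0.03],"rotation":[0,0,0]},{"offset":[0,0,0.03],"rotation":[0,0,0]},{"offset":[0,0,0.015],"rotation":[0,0,0]},{"offset":[0,0,0.008],"rotation":[0,0,0]},{"offset":[0,0,0],"rotation":[0,0,0]},{"offset":[0,0,0],"rotation":[0,0,0]}]' && python3 -m handwheel '[{"offset":[0,0,0],"rotation":[0,0,0]},{"offset":[0,0,0],"rotation":[0,0,0]},{"offset":[0,0,0],"rotation":[0,0,0]},{"offset":[0,0,0],"rotation":[0,0,0]},{"offset":[0,0,0],"rotation":[0,0,0]},{"offset":[0,0,0],"rotation":[0,0,0]}]' 0.03 40 && python3 -m handwheel '[{"offset":[0,0,-0.01],"rotation":[0,0,0]},{"offset":[0,0,-0.025],"rotation":[0,0,0]},{"offset":[0,0,-0.03],"rotation":[0,0,0]},{"offset":[0,0,-0.035],"rotation":[0,0,0]},{"offset":[0,0,-0.03],"rotation":[0,0,0]},{"offset":[0,0,-0.02],"rotation":[0,0,0]},{"offset":[0,0,0],"rotation":[0,0,0]},{"offset":[0,0,0],"rotation":[0,0,0]}]'
python3 -c "
from h import *
go(.5117,-.3615,.2)"
```

```text
time: 14.2
position: [0.5938, 0.1696, 0.0535]
orientation: [0.706, 0.708, 0.001, 0.0]
force: [0.1, -0.7, 0.8]
grip_width: 0.07
time: 14.8
position: [0.594, 0.1692, 0.0541]
orientation: [0.707, 0.707, 0.001, 0.001]
force: [-0.5, 0.6, 4.6]
grip_width: 0.041
time: 15.6
position: [0.5927, 0.1687, 0.2025]
orientation: [0.707, 0.708, -0.0, -0.0]
force: [-0.3, -0.8, -1.5]
grip_width: 0.0413
t 15.6 pos [0.5927 0.1687 0.2025] phi 90.07 zax [-0.001 -0.    -1.   ] shift [-0.5302 -0.0816  0.0026] w 0.0413 F [-0.3 -0.8 -1.5]
```

```bash
python3 -m handwheel '[{"offset":[-0.01,-0.0015,0],"rotation":[0,0,0]},{"offset":[-0.02,-0.003,0],"rotation":[0,0,0]},{"offset":[-0.03,-0.0046,0],"rotation":[0,0,0]},{"offset":[-0.038,-0.0059,0],"rotation":[0,0,0]},{"offset":[-0.038,-0.0059,0],"rotation":[0,0,0]},{"offset":[-0.038,-0.0059,0],"rotation":[0,0,0]},{"offset":[-0.038,-0.0059,0],"rotation":[0,0,0]},{"offset":[-0.038,-0.0059,0],"rotation":[0,0,0]},{"offset":[-0.038,-0.0059,0],"rotation":[0,0,0]},{"offset":[-0.038,-0.0059,0],"rotation":[0,0,0]},{"offset":[-0.038,-0.0059,0],"rotation":[0,0,0]},{"offset":[-0.038,-0.0059,0],"rotation":[0,0,0]},{"offset":[-0.038,-0.0059,0],"rotation":[0,0,0]},{"offset":[-0.038,-0.0059,0],"rotation":[0,0,0]},{"offset":[-0.03,-0.0046,0],"rotation":[0,0,0]},{"offset":[-0.015,-0.0025,0],"rotation":[0,0,0]},{"offset":[-0.007,-0.001,0],"rotation":[0,0,0]},{"offset":[0,0,0],"rotation":[0,0,0]},{"offset":[0,0,0],"rotation":[0,0,0]},{"offset":[0,0,0],"rotation":[0,0,0]}]'
python3 -c "
from h import *
go(.5117,-.3615,.059)"
```

```text
time: 17.6
position: [0.512, -0.3595, 0.2028]
orientation: [0.706, 0.708, 0.0, -0.0]
force: [0.7, 1.1, -1.3]
grip_width: 0.0406
t 17.6 pos [ 0.512  -0.3595  0.2028] phi 90.16 zax [-0.     0.001 -1.   ] shift [-0.0021 -0.0002  0.1438] w 0.0406 F [ 0.7  1.1 -1.3]
```

```bash
python3 -m handwheel '[{"offset":[-0.002,0,0.02],"rotation":[0,0,0]},{"offset":[0,0,0.03],"rotation":[0,0,0]},{"offset":[0,0,0.03],"rotation":[0,0,0]},{"offset":[0,0,0.03],"rotation":[0,0,0]},{"offset":[0,0,0.02],"rotation":[0,0,0]},{"offset":[0,0,0.01],"rotation":[0,0,0]},{"offset":[0,0,0.0045],"rotation":[0,0,0]},{"offset":[0,0,0],"rotation":[0,0,0]},{"offset":[0,0,0],"rotation":[0,0,0]}]' && python3 -m handwheel '[{"offset":[0,0,0],"rotation":[0,0,0]},{"offset":[0,0,0],"rotation":[0,0,0]},{"offset":[0,0,0],"rotation":[0,0,0]},{"offset":[0,0,0],"rotation":[0,0,0]},{"offset":[0,0,-0.008],"rotation":[0,0,0]},{"offset":[0,0,-0.02],"rotation":[0,0,0]},{"offset":[0,0,-0.03],"rotation":[0,0,0]},{"offset":[0,0,-0.03],"rotation":[0,0,0]},{"offset":[0,0,-0.02],"rotation":[0,0,0]},{"offset":[0,0,0],"rotation":[0,0,0]},{"offset":[0,0,0],"rotation":[0,0,0]}]' 0.065
python3 -c "
from h import *
go(.5905,-.165,.15)"
```

```text
time: 18.5
position: [0.5126, -0.3635, 0.0595]
orientation: [0.707, 0.708, 0.0, 0.001]
force: [0.5, -0.3, -0.9]
grip_width: 0.0411
time: 19.6
position: [0.5116, -0.3631, 0.1666]
orientation: [0.707, 0.708, 0.0, 0.0]
force: [0.0, -0.3, 0.1]
grip_width: 0.0649
t 19.6 pos [ 0.5116 -0.3631  0.1666] phi 90.07 zax [ 0. -0. -1.] shift [0.198  0.0791 0.0165] w 0.0649 F [ 0.  -0.3  0.1]
```

```bash
python3 -m handwheel '[{"offset":[0.018,0.007,0],"rotation":[0,0,0]},{"offset":[0.035,0.014,0],"rotation":[0,0,0]},{"offset":[0.04,0.016,0.0035],"rotation":[0,0,0]},{"offset":[0.04,0.016,0.004],"rotation":[0,0,0]},{"offset":[0.03,0.012,0.004],"rotation":[0,0,0]},{"offset":[0.025,0.01,0.004],"rotation":[0,0,0]},{"offset":[0.01,0.004,0.001],"rotation":[0,0,0]},{"offset":[0,0,0],"rotation":[0,0,0]},{"offset":[0,0,0],"rotation":[0,0,0]},{"offset":[0,0,0],"rotation":[0,0,0]}]' 0.07
python3 -c "
from h import *
go(.5905,-.165,.052)"
```

```text
time: 20.6
position: [0.5901, -0.1662, 0.1497]
orientation: [0.707, 0.707, -0.0, 0.0]
force: [0.2, -0.5, 0.0]
grip_width: 0.0701
t 20.6 pos [ 0.5901 -0.1662  0.1497] phi 90.0 zax [-0. -0. -1.] shift [0.0013 0.0004 0.0977] w 0.0701 F [ 0.2 -0.5  0. ]
```

```bash
python3 -m handwheel '[{"offset":[0.001,0,0.015],"rotation":[0,0,0]},{"offset":[0,0,0.03],"rotation":[0,0,0]},{"offset":[0,0,0.03],"rotation":[0,0,0]},{"offset":[0,0,0.015],"rotation":[0,0,0]},{"offset":[0,0,0.008],"rotation":[0,0,0]},{"offset":[0,0,0],"rotation":[0,0,0]},{"offset":[0,0,0],"rotation":[0,0,0]}]' && python3 -m handwheel '[{"offset":[0,0,0],"rotation":[0,0,0]},{"offset":[0,0,0],"rotation":[0,0,0]},{"offset":[0,0,0],"rotation":[0,0,0]},{"offset":[0,0,0],"rotation":[0,0,0]},{"offset":[0,0,0],"rotation":[0,0,0]},{"offset":[0,0,0],"rotation":[0,0,0]}]' 0.03 40 && python3 -m handwheel '[{"offset":[0,0,-0.01],"rotation":[0,0,0]},{"offset":[0,0,-0.025],"rotation":[0,0,0]},{"offset":[0,0,-0.03],"rotation":[0,0,0]},{"offset":[0,0,-0.035],"rotation":[0,0,0]},{"offset":[0,0,-0.03],"rotation":[0,0,0]},{"offset":[0,0,-0.02],"rotation":[0,0,0]},{"offset":[0,0,0],"rotation":[0,0,0]},{"offset":[0,0,0],"rotation":[0,0,0]}]'
python3 -c "
from h import *
go(.586,-.3635,.2)"
```

```text
time: 21.3
position: [0.591, -0.1649, 0.0526]
orientation: [0.707, 0.707, 0.0, 0.001]
force: [1.3, -0.2, 0.0]
grip_width: 0.0699
time: 21.9
position: [0.5912, -0.1644, 0.0531]
orientation: [0.707, 0.708, 0.0, 0.001]
force: [-0.4, -1.4, 5.2]
grip_width: 0.0412
time: 22.7
position: [0.5901, -0.1637, 0.2015]
orientation: [0.707, 0.708, 0.0, -0.0]
force: [-0.3, -0.0, -0.7]
grip_width: 0.0409
t 22.7 pos [ 0.5901 -0.1637  0.2015] phi 90.08 zax [-0.  0. -1.] shift [-0.1998 -0.0043  0.0014] w 0.0409 F [-0.3 -0.  -0.7]
```

```bash
python3 -m handwheel '[{"offset":[-0.01,-0.001,0],"rotation":[0,0,0]},{"offset":[-0.025,-0.001,0],"rotation":[0,0,0]},{"offset":[-0.038,-0.001,0],"rotation":[0,0,0]},{"offset":[-0.038,-0.001,0],"rotation":[0,0,0]},{"offset":[-0.038,0,0],"rotation":[0,0,0]},{"offset":[-0.03,0,0],"rotation":[0,0,0]},{"offset":[-0.015,0,0],"rotation":[0,0,0]},{"offset":[-0.006,0,0],"rotation":[0,0,0]},{"offset":[0,0,0],"rotation":[0,0,0]},{"offset":[0,0,0],"rotation":[0,0,0]},{"offset":[0,0,0],"rotation":[0,0,0]}]'
python3 -c "
from h import *
go(.586,-.3635,.0585)"
```

```text
time: 23.8
position: [0.5869, -0.3624, 0.2019]
orientation: [0.706, 0.708, 0.0, -0.0]
force: [-1.2, 0.4, -0.6]
grip_width: 0.041
t 23.8 pos [ 0.5869 -0.3624  0.2019] phi 90.16 zax [-0.     0.001 -1.   ] shift [-0.0012 -0.0009  0.1434] w 0.041 F [-1.2  0.4 -0.6]
```

```bash
python3 -m handwheel '[{"offset":[-0.001,-0.001,0.02],"rotation":[0,0,0]},{"offset":[0,0,0.03],"rotation":[0,0,0]},{"offset":[0,0,0.03],"rotation":[0,0,0]},{"offset":[0,0,0.03],"rotation":[0,0,0]},{"offset":[0,0,0.02],"rotation":[0,0,0]},{"offset":[0,0,0.01],"rotation":[0,0,0]},{"offset":[0,0,0.004],"rotation":[0,0,0]},{"offset":[0,0,0],"rotation":[0,0,0]},{"offset":[0,0,0],"rotation":[0,0,0]}]' && python3 -m handwheel '[{"offset":[0,0,0],"rotation":[0,0,0]},{"offset":[0,0,0],"rotation":[0,0,0]},{"offset":[0,0,0],"rotation":[0,0,0]},{"offset":[0,0,0],"rotation":[0,0,0]},{"offset":[0,0,-0.008],"rotation":[0,0,0]},{"offset":[0,0,-0.02],"rotation":[0,0,0]},{"offset":[0,0,-0.03],"rotation":[0,0,0]},{"offset":[0,0,-0.03],"rotation":[0,0,0]},{"offset":[0,0,-0.02],"rotation":[0,0,0]},{"offset":[0,0,0],"rotation":[0,0,0]},{"offset":[0,0,0],"rotation":[0,0,0]}]' 0.065
python3 - <<'E'
from h import *
from rig import *
go(.6215,-.0105,.16);print(sense()["joint_pos"])
for n in("top","scene"):
    c=read_camera(n);np.savez(f"pics/{n}2.npz",**c);cv2.imwrite(f'pics/{n}2.png',c['image'])
    P=cloud(c);x,y,z=P[...,0],P[...,1],P[...,2]
    def rect(m):
        k,l,st,_=cv2.connectedComponentsWithStats(m.astype(np.uint8));l=l==1+np.argmax(st[1:,4])
        r=cv2.minAreaRect(np.c_[x[l],y[l]].astype(np.float32));return l.sum(),np.round(r[0],4),np.round(r[1],4),round(r[2],1)
    zo=.002 if n=="top" else -.001
    print(n,"spine",rect((abs(z-zo-.071)<.006)&(abs(x-.62)<.1)&(abs(y)<.06)))
    print(n,"base rim",rect((abs(z-zo-.0595)<.006)&(abs(x-.55)<.13)&(abs(y-.35)<.1)))
    m=(abs(z-zo-.0595)<.006)&(abs(x-.62)<.14)&(abs(y)<.1);print(n,"spine rim",cv2.minAreaRect(np.c_[x[m],y[m]].astype(np.float32)))
    for b in((.51,.35),(.582,.353)):
        m=(abs(z-.045)<.008)&(np.hypot(x-b[0],y-b[1])<.026);print("cup",m.sum(),P[m].mean(0).round(4))
E
```

```text
time: 24.7
position: [0.5867, -0.3655, 0.0593]
orientation: [0.707, 0.708, 0.0, 0.001]
force: [0.1, -0.3, -0.5]
grip_width: 0.0412
time: 25.8
position: [0.5856, -0.365, 0.1659]
orientation: [0.707, 0.708, 0.0, 0.0]
force: [0.4, 1.1, -0.3]
grip_width: 0.0652
t 25.8 pos [ 0.5856 -0.365   0.1659] phi 90.07 zax [ 0. -0. -1.] shift [0.3544 0.0363 0.0059] w 0.0652 F [ 0.4  1.1 -0.3]
[-6.58134264e-01  4.99278811e-01  1.36904182e+00  9.40263330e-05
  1.27282301e+00 -2.23016216e+00]
top spine (np.int64(370), array([ 0.6207, -0.0112]), array([0.1467, 0.0102]), 7.4)
top base rim (np.int64(861), array([0.6295, 0.3533]), array([0.0489, 0.1414]), 2.9)
top spine rim ((0.631729245185852, -0.010252036154270172), (0.19697843492031097, 0.140597864985466), 7.362716197967529)
cup 397 [0.5101 0.3472 0.0455]
cup 383 [0.5811 0.3503 0.0455]
scene spine (np.int64(364), array([ 0.6236, -0.0097]), array([0.1494, 0.0106]), 7.6)
scene base rim (np.int64(683), array([0.6311, 0.3541]), array([0.0511, 0.1424]), 2.8)
scene spine rim ((0.6318320035934448, -0.008160628378391266), (0.19982559978961945, 0.14109498262405396), 7.391613483428955)
cup 235 [0.5147 0.3478 0.0428]
cup 274 [0.5855 0.3506 0.0428]
```

View pics/scene2.png

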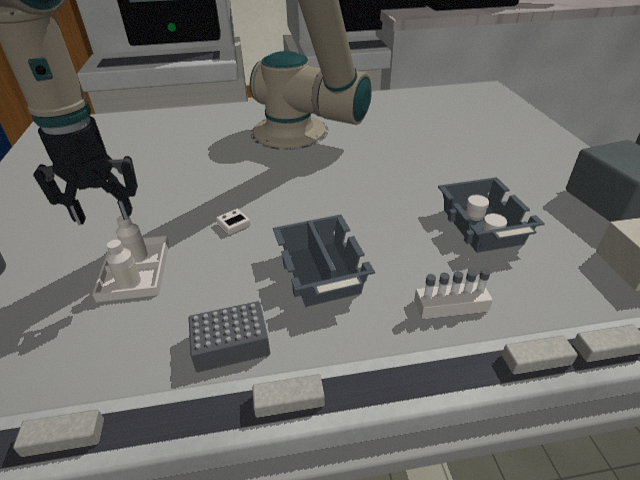

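Both cups stand upright in the base tote, with caps at (477,208) and (496,226). The bottles are in separate bays at (130,240) and (122,265). Next is the spine tote, centred at about (0.6217, -0.0105) with yaw 7.4°.

```bash
python3 -m handwheel '[{"offset":[0.014,0.0015,0],"rotation":[0,0,0]},{"offset":[0.03,0.003,0],"rotation":[0,0,0]},{"offset":[0.04,0.004,0],"rotation":[0,0,0]},{"offset":[0.04,0.004,0],"rotation":[0,0,0]},{"offset":[0.04,0.004,0],"rotation":[0,0,0]},{"offset":[0.04,0.004,0],"rotation":[0,0,0]},{"offset":[0.04,0.004,0],"rotation":[0,0,0]},{"offset":[0.04,0.004,0],"rotation":[0,0,0]},{"offset":[0.035,0.004,0.002],"rotation":[0,0,0]},{"offset":[0.025,0.003,0.002],"rotation":[0,0,0]},{"offset":[0.01,0.001,0.002],"rotation":[0,0,0]},{"offset":[0,0,0],"rotation":[0,0,-0.064]},{"offset":[0,0,0],"rotation":[0,0,-0.064]},{"offset":[0,0,0],"rotation":[0,0,0]},{"offset":[0,0,0],"rotation":[0,0,0]},{"offset":[0,0,0],"rotation":[0,0,0]}]' 0.04
python3 -c "
from h import *
go(.6217,-.0105,.053)"
```

```text
time: 27.5
position: [0.6216, -0.0114, 0.1595]
orientation: [0.661, 0.751, -0.0, -0.0]
force: [-0.2, 0.6, -0.0]
grip_width: 0.0399
t 27.5 pos [ 0.6216 -0.0114  0.1595] phi 97.32 zax [-0.  0. -1.] shift [0.0009 0.0003 0.1065] w 0.0399 F [-0.2  0.6 -0. ]
```

```bash
python3 -m handwheel '[{"offset":[0.001,0,0.015],"rotation":[0,0,0]},{"offset":[0,0,0.03],"rotation":[0,0,0]},{"offset":[0,0,0.03],"rotation":[0,0,0]},{"offset":[0,0,0.02],"rotation":[0,0,0]},{"offset":[0,0,0.0115],"rotation":[0,0,0]},{"offset":[0,0,0],"rotation":[0,0,0]},{"offset":[0,0,0],"rotation":[0,0,0]}]' && python3 -m handwheel '[{"offset":[0,0,0],"rotation":[0,0,0]},{"offset":[0,0,0],"rotation":[0,0,0]},{"offset":[0,0,0],"rotation":[0,0,0]},{"offset":[0,0,0],"rotation":[0,0,0]},{"offset":[0,0,0],"rotation":[0,0,0]},{"offset":[0,0,0],"rotation":[0,0,0]},{"offset":[0,0,0],"rotation":[0,0,0]}]' 0.0 80
python3 -c "
from h import *
go(.6217,-.0105,.053)"
```

```text
time: 28.2
position: [0.6223, -0.0102, 0.0539]
orientation: [0.66, 0.751, 0.0, 0.0]
force: [0.1, -0.5, -0.5]
grip_width: 0.0398
time: 28.9
position: [0.6225, -0.0101, 0.0547]
orientation: [0.66, 0.751, 0.001, 0.001]
force: [-0.2, 0.2, 5.9]
grip_width: 0.0088
t 28.9 pos [ 0.6225 -0.0101  0.0547] phi 97.4 zax [ 0.003 -0.    -1.   ] shift [-0.0003 -0.0009  0.0017] w 0.0088 F [-0.2  0.2  5.9]
```

```bash
python3 -m handwheel '[{"offset":[0,0,-0.005],"rotation":[0,0,0]},{"offset":[0,0,-0.015],"rotation":[0,0,0]},{"offset":[0,0,-0.025],"rotation":[0,0,0]},{"offset":[0,0,-0.025],"rotation":[0,0,0]},{"offset":[0,0,-0.025],"rotation":[0,0,0]},{"offset":[0,0,-0.025],"rotation":[0,0,0]},{"offset":[0,0,-0.025],"rotation":[0,0,0]},{"offset":[0,0,-0.015],"rotation":[0,0,0]},{"offset":[0,0,-0.005],"rotation":[0,0,0]},{"offset":[0,0,0],"rotation":[0,0,0]},{"offset":[0,0,0],"rotation":[0,0,0]}]'
python3 - <<'E'
from h import *
from rig import *
go(.6217,-.0105,.2);
c=read_camera("scene");cv2.imwrite('pics/s3.png',c['image'][60:360,180:580])
E
```

```text
time: 30.0
position: [0.6208, -0.0099, 0.2169]
orientation: [0.66, 0.751, -0.001, -0.001]
force: [0.8, -0.1, -2.6]
grip_width: 0.0087
t 30.0 pos [ 0.6208 -0.0099  0.2169] phi 97.4 zax [-0.003  0.    -1.   ] shift [-0.0007  0.0009  0.0169] w 0.0087 F [ 0.8 -0.1 -2.6]
```

View pics/s3.png

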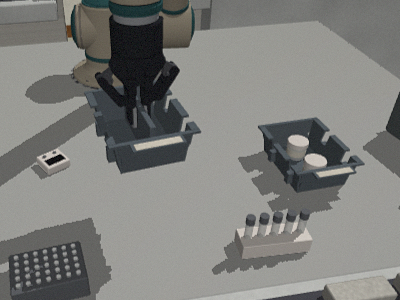

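The tote is lifted level, at crop (145,130). Now the half turn.

```bash
python3 -m handwheel '[{"offset":[0,0,0],"rotation":[0,0,0.05]},{"offset":[0,0,0],"rotation":[0,0,0.1]},{"offset":[0,0,0],"rotation":[0,0,0.145]},{"offset":[0,0,0],"rotation":[0,0,0.145]},{"offset":[0,0,0],"rotation":[0,0,0.145]},{"offset":[0,0,0],"rotation":[0,0,0.145]},{"offset":[0,0,0],"rotation":[0,0,0.145]},{"offset":[0,0,0],"rotation":[0,0,0.145]},{"offset":[0,0,0],"rotation":[0,0,0.145]},{"offset":[0,0,0],"rotation":[0,0,0.145]},{"offset":[0,0,0],"rotation":[0,0,0.145]},{"offset":[0,0,0],"rotation":[0,0,0.145]},{"offset":[0,0,0],"rotation":[0,0,0.145]},{"offset":[0,0,0],"rotation":[0,0,0.145]},{"offset":[0,0,0],"rotation":[0,0,0.145]},{"offset":[0,0,0],"rotation":[0,0,0.145]},{"offset":[0,0,0],"rotation":[0,0,0.145]},{"offset":[0,0,0],"rotation":[0,0,0.145]},{"offset":[0,0,0],"rotation":[0,0,0.145]},{"offset":[0,0,0],"rotation":[0,0,0.145]}]' && python3 -m handwheel '[{"offset":[0,0,0],"rotation":[0,0,0.145]},{"offset":[0,0,0],"rotation":[0,0,0.145]},{"offset":[0,0,0],"rotation":[0,0,0.1]},{"offset":[0,0,0],"rotation":[0,0,0.05]},{"offset":[0,0,0],"rotation":[0,0,0.02]},{"offset":[0,0,0],"rotation":[0,0,0]},{"offset":[0,0,0],"rotation":[0,0,0]},{"offset":[0,0,0],"rotation":[0,0,0]}]'
python3 - <<'E'
from h import *
go(.5457,.3495,.217)
# refine base tote: rim+lip rect over all rim-height pixels, both views (cloud), before move
for n in("top","scene"):
    c=dict(np.load(f"pics/{n}2.npz"));P=cloud(c);x,y,z=P[...,0],P[...,1],P[...,2];zo=.002 if n=="top" else -.001
    m=(abs(z-zo-.0595)<.006)&(abs(x-.55)<.13)&(abs(y-.35)<.095)
    r=cv2.minAreaRect(np.c_[x[m],y[m]].astype(np.float32));print(n,np.round(r[0],4),np.round(r[1],4),round(r[2],2))
E
```

```text
time: 32.05
position: [0.621, -0.0099, 0.2168]
orientation: [0.861, -0.508, -0.001, 0.001]
force: [-0.1, 0.0, -2.4]
grip_width: 0.0092
time: 32.85
position: [0.6216, -0.01, 0.2181]
orientation: [0.725, -0.689, -0.0, 0.0]
force: [-0.0, 0.2, -1.8]
grip_width: 0.0089
t 32.85 pos [ 0.6216 -0.01    0.2181] phi -87.06 zax [-0.  0. -1.] shift [-0.3629  0.0573  0.0011] w 0.0089 F [-0.   0.2 -1.8]
top [0.5557 0.3496] [0.1967 0.1423] 2.77
scene [0.5563 0.3506] [0.2008 0.1426] 2.77
```

```bash
python3 -m handwheel '[{"offset":[-0.007,0.001,0],"rotation":[0,0,0]},{"offset":[-0.015,0.0025,0],"rotation":[0,0,0]},{"offset":[-0.025,0.004,0],"rotation":[0,0,0]},{"offset":[-0.033,0.005,0],"rotation":[0,0,0]},{"offset":[-0.033,0.005,0],"rotation":[0,0,0]},{"offset":[-0.033,0.005,0],"rotation":[0,0,0]},{"offset":[-0.033,0.005,0],"rotation":[0,0,0]},{"offset":[-0.033,0.005,0],"rotation":[0,0,0]},{"offset":[-0.033,0.005,0],"rotation":[0,0,0]},{"offset":[-0.033,0.005,0],"rotation":[0,0,0]},{"offset":[-0.033,0.005,0],"rotation":[0,0,0]},{"offset":[-0.025,0.004,0],"rotation":[0,0,0]},{"offset":[-0.015,0.003,0],"rotation":[0,0,0]},{"offset":[-0.008,0.002,0],"rotation":[0,0,0]},{"offset":[-0.004,0,0],"rotation":[0,0,0]},{"offset":[0,0,0],"rotation":[0,0,0]},{"offset":[0,0,0],"rotation":[0,0,0]},{"offset":[0,0,0],"rotation":[0,0,0]}]'
python3 - <<'E'
from h import *
from rig import *
go(.546,.3496,.15)
for n in("top","scene"):
    c=read_camera(n);np.savez(f"pics/{n}4.npz",**c);cv2.imwrite(f'pics/{n}4.png',c['image'])
E
```

```text
time: 34.65
position: [0.5472, 0.3486, 0.2184]
orientation: [0.724, -0.689, 0.0, 0.0]
force: [0.2, 0.1, -2.4]
grip_width: 0.0088
t 34.65 pos [0.5472 0.3486 0.2184] phi -87.16 zax [ 0. -0. -1.] shift [-0.0011  0.0012  0.0684] w 0.0088 F [ 0.2  0.1 -2.4]
```

View pics/scene4.png

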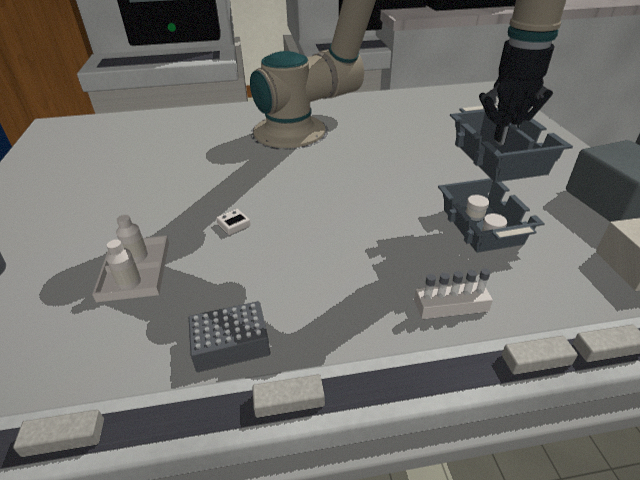

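The scene view shows the held tote level above the base tote. Its lip is at the far end (465,110), and the base lip is at (515,231) pointing towards the camera. Measuring both rims in the same views.

```bash
python3 - <<'E'
from h import *
for n in("scene","top"):
    c=dict(np.load(f"pics/{n}4.npz"));P=cloud(c);x,y,z=P[...,0],P[...,1],P[...,2]
    for nm,h,g in(("held",.224,(.13,.11)),("base",.0595,(.13,.095))):
        m=(abs(z-h)<.006)&(abs(x-.55)<g[0])&(abs(y-.35)<g[1])
        if nm=="held": # lip only / rims
            hist=np.histogram(z[(abs(x-.55)<.14)&(abs(y-.35)<.1)&(z>.19)&(z<.26)],bins=14,range=(.19,.26));print(hist[0])
            m&=(c["image"].max(2)>25)   # drop the black fingers
        k,l,st,_=cv2.connectedComponentsWithStats(m.astype(np.uint8));keep=np.isin(l,[i for i in range(1,k) if st[i,4]>25])
        r=cv2.minAreaRect(np.c_[x[keep],y[keep]].astype(np.float32));print(n,nm,keep.sum(),np.round(r[0],4),np.round(r[1],4),round(r[2],2))
        q=P[keep]; A=np.linalg.lstsq(np.c_[q[:,:2],np.ones(len(q))],q[:,2],rcond=None)[0];print("  plane tilt",A[:2].round(4))
E
```

```text
[ 352  432  431  475  459  401 1171  136  141  121  103  139  128  110]
scene held 1412 [0.538  0.3483] [0.1998 0.1433] 3.12
  plane tilt [ 0.003  -0.0019]
scene base 1378 [0.5566 0.351 ] [0.1992 0.1426] 2.86
  plane tilt [ 0.007  -0.0032]
[ 209  295  253  187  179  203  703 1401   88  352   19   14   51   15]
top held 2183 [0.5374 0.3457] [0.1965 0.1403] 3.06
  plane tilt [-0.0048 -0.006 ]
top base 738 [0.5571 0.3186] [0.1961 0.0798] 2.78
  plane tilt [-0.0008 -0.0056]
```

```bash
python3 -m handwheel '[{"offset":[-0.0018,0.0014,0.01],"rotation":[0,0,0]},{"offset":[0,0,0.02],"rotation":[0,0,0]},{"offset":[0,0,0.025],"rotation":[0,0,0]},{"offset":[0,0,0.02],"rotation":[0,0,0]},{"offset":[0,0,0.013],"rotation":[0,0,0]},{"offset":[0,0,0.005],"rotation":[0,0,0]},{"offset":[0,0,0],"rotation":[0,0,0]},{"offset":[0,0,0],"rotation":[0,0,0]},{"offset":[0,0,0],"rotation":[0,0,0]},{"offset":[0,0,0],"rotation":[0,0,0]}]'
python3 - <<'E'
from h import *
from rig import *
go(.545,.3510,.104)
c=read_camera("scene");np.savez(f"pics/s5.npz",**c);cv2.imwrite('pics/s5.png',cv2.resize(c['image'][80:280,400:620],None,fx=3,fy=3,interpolation=cv2.INTER_CUBIC))
E
```

```text
time: 35.75
position: [0.5458, 0.3517, 0.1264]
orientation: [0.725, -0.689, 0.0, -0.001]
force: [-0.0, -0.4, -1.6]
grip_width: 0.009
t 35.75 pos [0.5458 0.3517 0.1264] phi -87.09 zax [ 0.002  0.001 -1.   ] shift [0.0006 0.0009 0.0224] w 0.009 F [-0.  -0.4 -1.6]
```

View pics/s5.png

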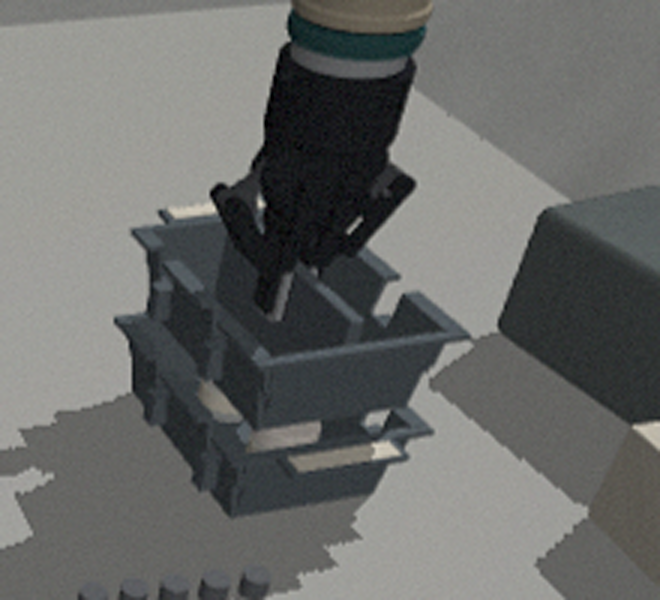

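The held tote is centred above the base tote, with its lip far left at (185,212) and the base lip near at (350,457). Lowering it slowly.

```bash
python3 -m handwheel '[{"offset":[0.0008,0,0.004],"rotation":[0,0,0]},{"offset":[0,0,0.005],"rotation":[0,0,0]},{"offset":[0,0,0.003],"rotation":[0,0,0]},{"offset":[0,0,0.002],"rotation":[0,0,0]},{"offset":[0,0,0.002],"rotation":[0,0,0]},{"offset":[0,0,0.002],"rotation":[0,0,0]},{"offset":[0,0,0],"rotation":[0,0,0]},{"offset":[0,0,0],"rotation":[0,0,0]}]'; python3 -m handwheel '[{"offset":[0,0,0.001],"rotation":[0,0,0]},{"offset":[0,0,0.001],"rotation":[0,0,0]},{"offset":[0,0,0],"rotation":[0,0,0]}]';
```

```text
time: 36.6
position: [0.5454, 0.3506, 0.1074]
orientation: [0.725, -0.689, 0.0, -0.0]
force: [-0.1, 0.0, -2.4]
grip_width: 0.009
time: 36.9
position: [0.5453, 0.3505, 0.1052]
orientation: [0.725, -0.689, -0.0, 0.0]
force: [-0.4, -0.2, -1.5]
grip_width: 0.0095
```

```bash
python3 -m handwheel '[{"offset":[0,0,0.001],"rotation":[0,0,0]},{"offset":[0,0,0],"rotation":[0,0,0]},{"offset":[0,0,0],"rotation":[0,0,0]}]'; python3 -m handwheel '[{"offset":[0,0,0.001],"rotation":[0,0,0]},{"offset":[0,0,0],"rotation":[0,0,0]},{"offset":[0,0,0],"rotation":[0,0,0]}]'
```

```text
time: 37.2
position: [0.5455, 0.3506, 0.1046]
orientation: [0.725, -0.689, 0.0, -0.0]
force: [0.7, -0.5, -1.0]
grip_width: 0.0092
time: 37.5
position: [0.5456, 0.3506, 0.1044]
orientation: [0.725, -0.689, 0.0, -0.0]
force: [-1.5, -1.5, 4.7]
grip_width: 0.009
```

Contact came at TCP z 0.1044, matching a bottom height of 50 mm. Releasing and retreating.

```bash
python3 -m handwheel '[{"offset":[0,0,0],"rotation":[0,0,0]},{"offset":[0,0,0],"rotation":[0,0,0]},{"offset":[0,0,0],"rotation":[0,0,0]},{"offset":[0,0,0],"rotation":[0,0,0]},{"offset":[0,0,-0.005],"rotation":[0,0,0]},{"offset":[0,0,-0.015],"rotation":[0,0,0]},{"offset":[0,0,-0.03],"rotation":[0,0,0]},{"offset":[0,0,-0.03],"rotation":[0,0,0]},{"offset":[0,0,-0.03],"rotation":[0,0,0]},{"offset":[0.02,0.02,-0.02],"rotation":[0,0,0]},{"offset":[0.035,0.035,0],"rotation":[0,0,0]},{"offset":[0.04,0.04,0],"rotation":[0,0,0]},{"offset":[0.04,0.04,0],"rotation":[0,0,0]},{"offset":[0.04,0.04,0],"rotation":[0,0,0]},{"offset":[0.035,0.035,0],"rotation":[0,0,0]},{"offset":[0.02,0.02,0],"rotation":[0,0,0]},{"offset":[0,0,0],"rotation":[0,0,0]},{"offset":[0,0,0],"rotation":[0,0,0]}]' 0.035
python3 - <<'E'
from h import *
from rig import *
go(.546,.35,.2)
for n in("top","scene"):
    c=read_camera(n);np.savez(f"pics/{n}6.npz",**c);cv2.imwrite(f'pics/{n}6.png',c['image']);zo=.002 if n=="top" else -.001
    if n=="scene": cv2.imwrite('pics/s6c.png',cv2.resize(c['image'][120:280,400:600],None,fx=4,fy=4,interpolation=cv2.INTER_CUBIC))
    P=cloud(c);x,y,z=P[...,0],P[...,1],P[...,2]
    m=(abs(z-zo-.1095)<.006)&(abs(x-.55)<.14)&(abs(y-.35)<.095);q=P[m]
    r=cv2.minAreaRect(np.c_[x[m],y[m]].astype(np.float32));A=np.linalg.lstsq(np.c_[q[:,:2],np.ones(len(q))],q[:,2],rcond=None)[0]
    print(n,"stack rim",m.sum(),np.round(r[0],4),np.round(r[1],4),round(r[2],2),"z med",np.median(q[:,2]).round(4),"tilt",A[:2].round(4))
    m=(z>.085)&(z<.11)&(x<.65)&(x>.45)&(y<-.3)&(y>-.42)
    k,l,st,_=cv2.connectedComponentsWithStats(m.astype(np.uint8))
    for i in range(1,k):
        if st[i,4]>30: print("bottle cap",P[l==i].mean(0).round(4))
    m=(abs(z-zo-.0755)<.008)&(abs(x-.747)<.05)&(abs(y-.196)<.08);print("rack",np.round(cv2.minAreaRect(np.c_[x[m],y[m]].astype(np.float32))[0],4))
E
```

```text
time: 39.3
position: [0.341, 0.1238, 0.2341]
orientation: [0.724, -0.689, 0.001, -0.001]
force: [-0.3, -0.3, -0.3]
grip_width: 0.0351
t 39.3 pos [0.341  0.1238 0.2341] phi -87.16 zax [ 0.003  0.001 -1.   ] shift [-0.2158 -0.2159  0.0348] w 0.0351 F [-0.3 -0.3 -0.3]
top stack rim 2321 [0.5358 0.3489] [0.1971 0.1414] 2.68 z med 0.1118 tilt [-0.0049 -0.0025]
bottle cap [ 0.5837 -0.365   0.098 ]
bottle cap [ 0.5098 -0.3622  0.0979]
rack [0.7464 0.1961]
scene stack rim 1635 [0.5356 0.3505] [0.2002 0.1437] 3.36 z med 0.1091 tilt [-0.0001 -0.0046]
bottle cap [ 0.5161 -0.3612  0.0941]
bottle cap [ 0.5902 -0.3637  0.0945]
rack [0.7477 0.1975]
```

View pics/s6c.png

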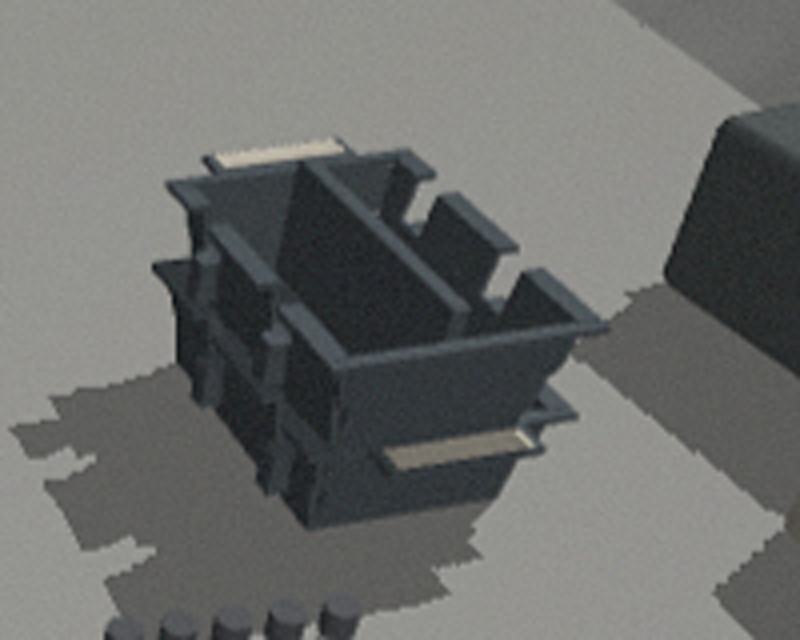

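View pics/top6.png

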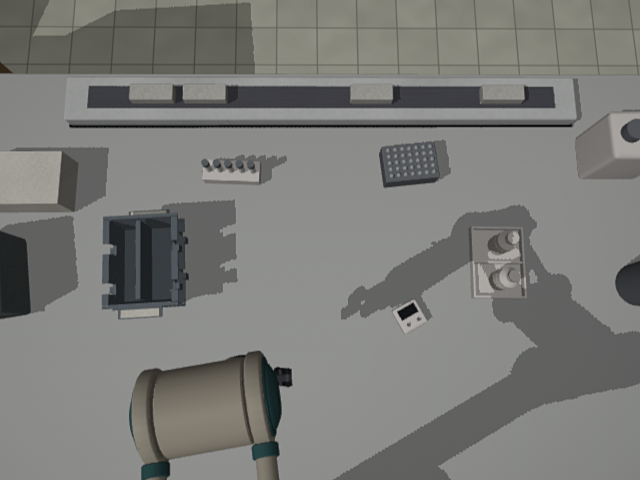

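The stack is level with lips opposite: the upper lip is at (140,312) and the base lip at (150,212). The bottles stand in separate bays at (510,238) and (512,276), and the rack is at (231,170), unmoved. Handing in.

```bash
python3 -c "
from rig import *
print(hand_in())"
```

```text
the job is handed in; nothing more can be done
None
```

The bench is cleared and the job was handed in at about 39 s on the robot's clock; no verdict came back. I stood both cups in the base tote first, then put one bottle in each tray bay. I then lifted the spine tote by its spine, turned it about 184.5° and set it on the base tote.

**Stack:** the upper rim measured 0.109–0.112 m in the two views against the 0.110 m expected, with fitted tilt under 0.3°. The white-carded lips point opposite ways.

**Cups:** both were upright in the last view before stacking. They are hidden under the upper tote now, so I could not see them at the end. The tote met resistance only at the expected 50 mm, so it is not resting on the cups.

**Bottles and rack:** both bottle caps are at about 0.095–0.098 m, so the bottles are upright in their bays. The tube rack is within 1 mm of its first reading, and the gripper is clear of everything.

**Disagreements:** no check failed. The two cameras differed by 1–2 mm on most readings, up to about 6 mm on the bottle caps, and by 0.7° on the stack's yaw. The forces I read at the end of each move stayed below 7 N.

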